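# Unbolt the sagging gate of the module guard and hold it ajar

### The job

Open the gate of the low guard around the modules on test: take its barrel bolt by the knob, lift the sagging bolt so that its hooked nose clears the bent lip of the keeper while you draw it away from the keeper, along the gate, then pull the gate towards you until its free edge stands about 100 mm out. A spring pulls the gate shut, so finish while still gripping the knob and holding the gate still and ajar; leave the bottle, the cup and the tray where they stand.

Things in the scene. Friction and masses are not known exactly. Their poses are not given: they have to be found in the camera images.
- guard: low fixed pen of aluminium posts and clear panels, 420 wide (y) x 225 deep (x) x 140 mm high, three black modules inside. Origin: on the bench, below the middle of the closed gate's mid-plane. Its axes: x points from the gate into the pen (the gate side faces -x, roughly to the robot), y runs along the closed gate from its free edge to its hinge, z up. Nothing of it but the bolt's knob and stem rises above 142 mm
- gate_hinge (a point): point on the vertical hinge axis of the gate, at its left end (guard's +y) seen from the robot, 130 mm above the bench, 150 mm along guard +y from the guard's origin
- gate_edge (a point): the gate's free edge, 300 mm from the hinge axis, 130 mm above the bench; next to it on the right stands the fixed jamb post with the keeper on its front
- gate (a joint): opening angle of the gate (rad): 0 shut, growing as the free edge swings towards the robot side (guard -x); clockwise seen from above; a spring shuts it, about 0.2 N m at 0 and 0.37 N m at 0.34 rad. 0.34 rad puts the free edge 100 mm out. Stop at 1.2
- tilt (a joint): tilt of the bolt (rad) in its worn guides: -0.09 fully sagged (where it rests), 0 level, +0.03 upper stop. It pivots about a level axis across the gate in the rear sleeve, 90 mm from the hinge axis and 120 mm above the bench; lifting the knob raises it (about 13 mm at the knob from sagged to level, a few N). The nose clears the keeper's lip above about -0.03
- bolt (a joint): how far the bolt is drawn back (m): 0 fully shot, 0.055 fully drawn; it slides along the gate towards the hinge (guard +y while shut), friction about 1 N, stays where left. Sagged, its hooked nose meets the lip after about 0.010; above 0.030 the nose is clear of the keeper and the gate is free to swing
- knob (a point): centre of the plain brass ball knob, 28 mm diameter, on a 10 mm upright stem that rises from the bolt, 70 mm above the bolt's axis, 28 mm in front of the gate's mid-plane and, bolt shot, 235 mm from the hinge axis along the gate. About 177 mm above the bench when sagged, 190 mm when level. The ball may turn in the grip
- nose (a point): tip of the 12 mm steel bolt, on its axis, 335 mm from the hinge along the gate when shot; a hook 12 mm long at the tip reaches 20 mm below the axis. It lies in the keeper, a dark steel trough on the jamb post, open at the top: its front cheek stops the gate from opening and its bent lip, 5 mm thick on the gate's side, top 28 mm below the level bolt's axis, catches the hook
- dispenser: bystander: white plastic bottle with steel cap, 60 mm diameter, 130 mm high, upright on the bench; origin at its underside's centre
- cup: bystander: open grey cup, 64 mm diameter, 70 mm high; origin at its underside's centre
- tray: bystander: black compartment tray, 120 x 170 x 35 mm; origin at its underside's centre

How it is judged (in metres and radians):
On the way, in this order (a step that is already met when the one before it is completed fails the run):
1. the bolt is lifted while its nose is still in the keeper (value of joint tilt above -0.055 rad and value of joint bolt below 0.02 m).
2. the bolt is drawn clear of the keeper (value of joint bolt above 0.03 m), for 0.1 s.
At the end, for the whole second after the job is handed in: the gate stands still (under 0.05 rad/s), open by 0.22 to 0.5 rad (free edge about 65 to 145 mm out), the bolt drawn more than 27 mm, and the fingers still grip the bolt (more than 1.5 N) (value of joint gate between 0.22 and 0.5 rad and velocity of joint gate between -0.05 and 0.05 rad/s and contact force between the fingers and bolt above 1.5 N and value of joint bolt above 0.027 m); the arm keeps its last pose, push and grip.
It fails at once if the bottle, the cup or the tray is knocked over or moved more than 30 mm (distance of any of dispenser, cup, tray from where it was at the start of the episode above 0.03 m or angle between any of dispenser, cup's own z axis and vertical above 0.5 rad).
It also fails if it takes over 35 s, if anything falls off the work surface, if the arm or the gripper's body presses on something with over 40 N, if the wrist force passes 120 N, or if a joint passes its speed limit or range.

### The arm

A 7-joint arm with a two-finger parallel gripper is mounted at the origin on the work surface. World frame = base frame: x ahead of the robot, y to its left, z up, the work surface at z = 0. Lengths are in m, angles in degrees, forces in N, time in s.
With the tool pointing down it reaches from about 0.425 to 0.875 m from the base axis. Payload 4.7 kg.
Tool frame: the origin (TCP) lies midway between the tips of the shut fingers; the grasp point (between the pads) lies 19 mm behind it; z points along the fingers, y is the line along which they close (so a half turn about z gives the same grasp; the last joint's range is limited). The gripper opens to 87 mm and grips with 3 to 60 N. Pads are 19 mm wide; open, the fingers measure 117 mm over their backs; the gripper's body (75 mm by 190 mm) begins 51 mm behind the grasp point.
Start: joints at [64.693, 18.392, -4.016, 83.108, 1.295, 78.541, -3.26], TCP at [0.286, -0.584, 0.223] pointing down, gripper open.
Joint ranges: [-163.93, 163.93], [-17.29, 119.83], [-79.2, 71.16], [3.27, 140.29], [-89.18, 269.18], [5.43, 117.66], [-154.24, 154.24]. Speed limits (degrees/s): [147.25, 147.25, 180, 180, 180, 180, 180].

### API

Orientations are given as [roll, pitch, yaw] about the fixed x, y, z axes, in that order (R = Rz(yaw) Ry(pitch) Rx(roll)).
In Python, from cell import env, viewer, boxes_of, masks_of gives the robot as it stands. The module is installed in compiled form; this text tells all that it offers.
- The arm moves only by the tool apply_moves, never from a script. Its argument "moves" is a list of rows, each a list of 7 numbers: the shift along the tool's x, y, z scaled (see below), then the turn, a rotation vector about the tool's x, y, z scaled (see below), then the opening, from 0 (shut) to 1 (fully open). A call has 1 to 20 rows; each row is the pose to reach, as a shift and turn from the pose commanded when the call began, along the tool's axes at that moment; what a row does not reach only later rows make up. The controller multiplies each number of a shift by 0.2 m and each number of a turn by 1.5 rad. A row lasts 1/10 s, in which the tool goes at most 50 mm and 8.59 degrees, less where a joint would pass 70% of its speed; a pose out of reach is approached as far as the arm can. A call with a number of a shift or a turn outside -1 to 1 is refused whole. A call with a gripper value outside its range is refused whole. The fingers move at their own pace and stop on an object; "grip_force" is the grip in N (left out, the last holds). Time passes only in rows, so rows that repeat a pose let the fingers close. It gives the time, the measured TCP pose, the force, the opening and the grip force at its end, in the units of the state.
- env.get_obs(): the state, without advancing time (a new reading comes with each control period).
- viewer.read_camera(name): name is "scene" or "top" or "wrist"; returns the picture (420x560x3 uint8, red, green, blue); there is no depth.
- viewer.get_calibration(name): a dict with "fov_y" (degrees; the focal length in pixels is half the picture's height over the tangent of half this angle, whatever the lens; pixels are square), "cx", "cy" (the principal point, pixels), "position" and "orientation" of the camera in the world. Camera axes: x right, y up, looking along -z (the intrinsics and any distortion apply to the point x, -y, -z); pixel columns grow to the right and rows downward; lengths in m; the calibration is good to about 2 mm. A picture is of the moment at which its call begins: read the wrist's pose just before it. get_calibration takes no time and is no camera call; for the wrist camera it gives the pose at the moment of the call.
- env.sign_off(): hands the job in; it is judged then, once.
Trained networks look in the newest picture that a camera, given by its name, has taken for a name from the list of things; names that differ only in an ending like _2 or _b are one class to them, and where a whole thing is asked for, a point or a joint stands for the part that bears it (a point fixed in the world has none). Each returns a list of dicts, best first, with "conf" (0 to 1); they miss things now and then, are a little off and sometimes report something else, mostly with a low value. They report only what shows in the picture. A call takes as long as a camera call.
- boxes_of(camera, target): "location" ([column, row] in pixels, amid what is visible of it).
- masks_of(camera, target): "pixels" (420x560 bool, what is visible of it) and "location" ([column, row] in pixels, amid what is visible of it).
The state is a dict: "time_s": time; "qpos": joint angles; "joint_velocities": joint speeds; "effort": joint torques, N m; "tool_pos": TCP position; "tool_rot": TCP orientation; "force": force on the tool from outside, world axes, zero at the start; "wrist_torque": the same for the moment, N m; "grip_width": finger opening in m; "grasp_force": force on a finger pad.
Only numpy, scipy, OpenCV 4.12 (cv2) and the standard library are available. Lean on these libraries where they do the work, as an engineer would, in place of code of your own. Each camera call takes 0.05 s, during which the arm holds its last target. There are 200 camera calls.

## Working session

There is one attempt and no reset: what is moved stays moved. The work goes in short steps, Python scripts to look and compute and a tool call to move; the robot and the scene stay as the last step left them, time stands still between calls to the robot, and variables do not carry over. Pictures are saved under pics/ and viewed, at most 10 in all, crops included, and the job is handed in when it is done.

Besides the shell and the picture viewer there is one more tool, called after "Emit:" by a JSON object that holds its "method" and its "body", one argument or row to a line. apply_moves: Moves the arm, as the interface text tells. Shifts and turns lie within -1 to 1; 1 stands for 0.2 m of shift or 1.5 rad of turn. Its arguments: {"type":"object","properties":{"moves":{"type":"array","items":{"type":"array","items":{"type":"number","minimum":-1,"maximum":1}}},"grip_force":{"type":"number"}},"required":["moves"]}

```bash
mkdir -p pics; cat > h.py <<'E'
import numpy as np, cv2
from cell import env, viewer, boxes_of, masks_of
from scipy.spatial.transform import Rotation as R
def cam(n):
    c=viewer.get_calibration(n); return c
def rot(c):
    o=np.array(c['orientation'],float)
    return o if o.shape==(3,3) else (R.from_euler('xyz',o,degrees=True).as_matrix() if o.size==3 else None)
def ray(c,p):
    f=210/np.tan(np.radians(c['fov_y'])/2)
    d=np.array([(p[0]-c['cx'])/f,-(p[1]-c['cy'])/f,-1]); return np.array(c['position']),rot(c)@d
def atz(c,p,z):
    o,d=ray(c,p); return o+d*(z-o[2])/d[2]
def tri(L):
    A=np.zeros((3,3));b=np.zeros(3)
    for c,p in L:
        o,d=ray(c,p);d=d/np.linalg.norm(d);M=np.eye(3)-np.outer(d,d);A+=M;b+=M@o
    return np.linalg.solve(A,b)
def save(n,f): 
    im=viewer.read_camera(n); cv2.imwrite('pics/'+f,im[:,:,::-1]); return im
E
python3 - <<'E'
from h import *
for n in ['scene','top']:
    save(n,n+'1.png'); print(n,cam(n))
    for t in ['knob','gate_edge','gate_hinge','nose','guard','dispenser','cup','tray']:
        print(t,[(np.round(b['location']),round(b['conf'],2)) for b in boxes_of(n,t)[:2]])
print(env.get_obs())
a=cv2.imread('pics/scene1.png');b=cv2.imread('pics/top1.png')
E
```

```text
scene {'fov_y': 56.436319606512804, 'cx': 283.0141354862045, 'cy': 207.51461898851528, 'position': array([1.15750952, 0.30831812, 0.88913256]), 'orientation': array([ 42.01054144,   0.84894486, 111.93008959])}
knob [(array([259., 214.]), 0.89)]
gate_edge [(array([281., 242.]), 0.69)]
gate_hinge [(array([276., 239.]), 0.74)]
nose [(array([266., 217.]), 0.89)]
guard [(array([259., 274.]), 0.64)]
dispenser [(array([190., 196.]), 0.94), (array([263., 216.]), 0.67)]
cup [(array([242., 173.]), 0.58)]
tray [(array([409., 300.]), 0.94)]
top {'fov_y': 49.55580063673146, 'cx': 286.6913492164988, 'cy': 208.02095178098475, 'position': array([0.41833761, 0.01869463, 1.22742744]), 'orientation': array([  4.68544742,   1.41665871, -89.01347693])}
knob [(array([308., 190.]), 0.92)]
gate_edge [(array([285., 178.]), 0.94)]
gate_hinge [(array([287., 177.]), 0.59)]
nose [(array([312., 186.]), 0.97)]
guard [(array([294., 137.]), 0.65)]
dispenser [(array([403., 209.]), 0.83), (array([294., 136.]), 0.19)]
cup [(array([369., 268.]), 0.73)]
tray [(array([160., 174.]), 0.69)]
{'time_s': 0.9, 'qpos': array([64.69265904, 18.39195192, -4.01824592, 83.10664939,  1.29336887,
       78.53977279, -3.25959037]), 'joint_velocities': array([ 0.00475495, -0.00251339, -0.02850956, -0.02043966,  0.11323736,
        0.01592077, -0.04656072]), 'effort': array([-1.93683477e-04, -4.91098452e+01, -4.03453214e-01, -3.12778902e+01,
       -6.37126900e-02,  3.36940808e-02,  2.97261693e-05]), 'tool_pos': array([ 0.28613493, -0.58367049,  0.2225944 ]), 'tool_rot': array([1.79993326e+02, 3.45347277e-04, 2.61182391e+01]), 'force': array([ 0.45822582,  0.2676852 , -0.80339135]), 'wrist_torque': array([0.06737142, 0.01456928, 0.03372459]), 'grasp_force': 0.0, 'grip_width': 0.0867364405020372}
```

View both.

View pics/scene1.png

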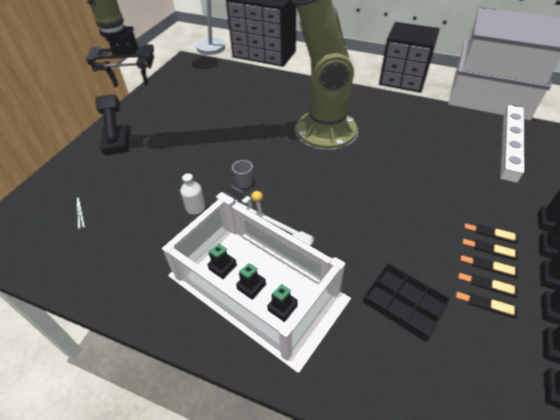

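View pics/top1.png

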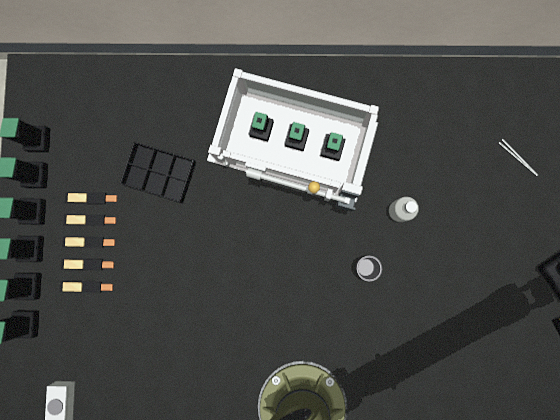

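```bash
python3 - <<'E'
from h import *
cs,ct=cam('scene'),cam('top')
for t in ['knob']:
    L=[]
    for n,c in(('scene',cs),('top',ct)):
        viewer.read_camera(n); m=masks_of(n,t)[0]; ys,xs=np.where(m['pixels']);print(n,xs.min(),xs.max(),ys.min(),ys.max(),m['location'],len(xs))
print('tri',tri([(cs,(259,214)),(ct,(308,190))]))
for p in [(308,190)]: print(atz(ct,p,.177))
print('disp',atz(ct,(403,209),.08),'cup',atz(ct,(369,268),.05),'tray',atz(ct,(160,174),.02))
E
```

```text
scene 238 296 191 233 [257.8, 210.2] 444
top 261 347 175 202 [304.4, 187.4] 369
tri [ 0.55650969 -0.00856869  0.11418133]
[ 0.54673072 -0.00261885  0.177     ]
disp [ 0.513881   -0.24392524  0.08      ] cup [ 0.3636091  -0.16380108  0.05      ] tray [0.60371729 0.39383737 0.02      ]
```

```bash
python3 - <<'E'
from h import *
L=[]
for n,(a,b) in (('scene',(257,197)),('top',(314,187))):
    im=cv2.imread(f'pics/{n}1.png'); h=cv2.cvtColor(im,cv2.COLOR_BGR2HSV)
    m=(abs(h[:,:,0].astype(int)-20)<10)&(h[:,:,1]>110)&(h[:,:,2]>60)
    k=np.zeros_like(m);k[b-14:b+15,a-14:a+15]=1;m&=k
    ys,xs=np.where(m);p=((xs.min()+xs.max())/2,(ys.min()+ys.max())/2);print(n,len(xs),xs.min(),xs.max(),ys.min(),ys.max(),xs.mean(),ys.mean())
    L.append((cam(n),(xs.mean(),ys.mean())))
K=tri(L);print('knob',K, [atz(c,p,.177) for c,p in L])
c=L[1][0]
for a,b in (((213,157),(357,190)),((237,72),(376,108)),((376,108),(357,190))):
    A,B=atz(c,a,.14),atz(c,b,.14);d=A-B;print(A,B,np.linalg.norm(d),np.degrees(np.arctan2(d[1],d[0])))
E
```

```text
scene 104 251 262 191 201 256.5 195.6346153846154
top 100 309 319 181 192 313.78 186.53
knob [ 0.55502043 -0.0165573   0.17956533] [array([ 0.55310022, -0.01847979,  0.177     ]), array([ 0.55503444, -0.0159239 ,  0.177     ])]
[0.62872641 0.22844769 0.14      ] [ 0.55292029 -0.12073927  0.14      ] 0.35732072715510116 77.7515359678825
[0.84166949 0.17548108 0.14      ] [ 0.75423888 -0.16582934  0.14      ] 0.3523306878329793 75.63197684319508
[ 0.75423888 -0.16582934  0.14      ] [ 0.55292029 -0.12073927  0.14      ] 0.2063063023588749 -12.62440112557986
```

Emit:
{"method": "apply_moves", "body": {
  "moves": [
    [0.1,-0.08,-0.2,0,0,0,1],
    [0.25,-0.2,-0.4,0,0,0,1],
    [0.43,-0.34,-0.4,0,0,0,1],
    [0.61,-0.48,-0.4,0,0,0,1],
    [0.79,-0.62,-0.4,0,0,0,1],
    [0.97,-0.76,-0.4,0,0,0,1]
  ]
}}

```text
time_s: 1.7
tool_pos: [0.394, -0.3601, 0.3029]
tool_rot: [179.9, -0.0, 26.1]
force: [0.5, -0.7, -0.5]
grip_width: 0.087
grasp_force: 0.0
```

Emit:
{"method": "apply_moves", "body": {
  "moves": [
    [0.18,-0.14,0,0,0,0,1],
    [0.36,-0.28,0,0,0,0,1],
    [0.54,-0.42,0,0,0,0,1],
    [0.72,-0.56,0,0,0,0,1],
    [0.9,-0.72,0,0,0,0,1]
  ]
}}

```text
time_s: 2.2
tool_pos: [0.4921, -0.152, 0.3028]
tool_rot: [179.9, -0.0, 26.1]
force: [0.4, 0.1, 0.5]
grip_width: 0.0872
grasp_force: 0.0
```

Emit:
{"method": "apply_moves", "body": {
  "moves": [
    [0.12,-0.1,0,0,0,-0.08,1],
    [0.25,-0.21,0,0,0,-0.17,1],
    [0.38,-0.32,0,0,0,-0.26,1],
    [0.48,-0.41,0,0,0,-0.35,1],
    [0.55,-0.46,0,0,0,-0.44,1],
    [0.58,-0.47,0,0,0,-0.53,1],
    [0.58,-0.47,0,0,0,-0.586,1],
    [0.58,-0.47,0,0,0,-0.586,1]
  ]
}}

```text
time_s: 3.0
tool_pos: [0.5545, -0.0175, 0.3025]
tool_rot: [-180.0, 0.0, 76.5]
force: [-0.9, 0.9, -0.8]
grip_width: 0.0872
grasp_force: 0.0
```

```bash
python3 - <<'E'
from h import *
c=cam('wrist');save('wrist','w1.png');print(c)
b=boxes_of('wrist','knob');print([(x['location'],x['conf']) for x in b[:2]])
im=cv2.imread('pics/w1.png');h=cv2.cvtColor(im,cv2.COLOR_BGR2HSV)
m=((abs(h[:,:,0].astype(int)-20)<10)&(h[:,:,1]>110)&(h[:,:,2]>60)).astype(np.uint8)
n,_,s,ce=cv2.connectedComponentsWithStats(m)
for i in range(1,n):
    if s[i,4]>60: print(s[i],ce[i],atz(c,ce[i],.177))
E
```

```text
{'fov_y': 69.6172217466866, 'cx': 281.13103411309805, 'cy': 217.16549528412656, 'position': array([0.56960888, 0.04632421, 0.46402857]), 'orientation': array([-14.1061295 ,   0.03624463, -13.42799921])}
[([282.5, 178.6], 0.71)]
[269 198  27  25 507] [281.79881657 209.67258383] [ 0.55506167 -0.01662468  0.177     ]
[ 92 251  33  54 890] [104.64157303 277.5505618 ] [ 0.36058787 -0.04402195  0.177     ]
[439 251  33  54 859] [458.02211874 277.70663562] [ 0.71518847 -0.12874989  0.177     ]
[ 255  313  305   15 3621] [420.45236123 321.36674952] [ 0.67126052 -0.17054108  0.177     ]
[417 413  13   7  67] [422.68656716 416.58208955] [ 0.65829761 -0.29721347  0.177     ]
```

View pics/w1.png

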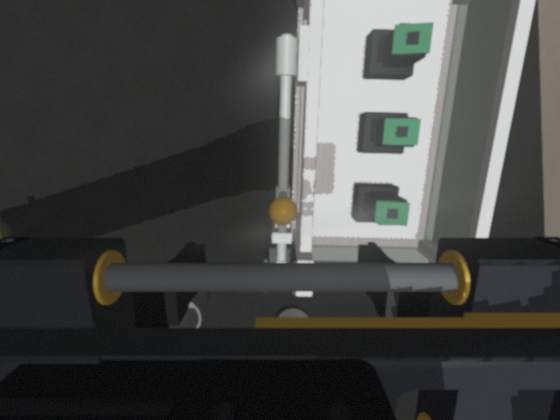

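Emit:
{"method": "apply_moves", "body": {
  "moves": [
    [0.005,0,0.15,0,0,0,1],
    [0.005,0,0.35,0,0,0,1],
    [0.005,0,0.52,0,0,0,1],
    [0.005,0,0.64,0,0,0,1],
    [0.005,0,0.7,0,0,0,0.7],
    [0.005,0,0.715,0,0,0,0.5],
    [0.005,0,0.715,0,0,0,0.4],
    [0.005,0,0.715,0,0,0,0.2],
    [0.005,0,0.715,0,0,0,0.1],
    [0.005,0,0.715,0,0,0,0],
    [0.005,0,0.715,0,0,0,0],
    [0.005,0,0.715,0,0,0,0]
  ],
  "grip_force": 30
}}

```text
time_s: 4.3
tool_pos: [0.5548, -0.0169, 0.1598]
tool_rot: [180.0, 0.0, 76.5]
force: [-0.3, -0.6, 0.6]
grip_width: 0.0309
grasp_force: 0.0
```

Emit:
{"method": "apply_moves", "body": {
  "moves": [
    [0,0,0,0,0,0,0],
    [0,0,0,0,0,0,0],
    [0,0,0,0,0,0,0],
    [0,0,0,0,0,0,0]
  ],
  "grip_force": 30
}}

```text
time_s: 4.7
tool_pos: [0.5549, -0.0169, 0.1598]
tool_rot: [180.0, 0.0, 76.5]
force: [1.0, 0.2, 1.6]
grip_width: 0.026
grasp_force: 30.0
```

Emit:
{"method": "apply_moves", "body": {
  "moves": [
    [0.005,0,-0.01,0,0,0,0],
    [0.01,0,-0.02,0,0,0,0],
    [0.014,0,-0.03,0,0,0,0],
    [0.018,0,-0.04,0,0,0,0],
    [0.023,0,-0.05,0,0,0,0],
    [0.027,0,-0.06,0,0,0,0],
    [0.027,0,-0.06,0,0,0,0],
    [0.027,0,-0.06,0,0,0,0]
  ]
}}

```text
time_s: 5.5
tool_pos: [0.5559, -0.0114, 0.1715]
tool_rot: [180.0, -0.0, 76.5]
force: [1.3, -1.2, -3.6]
grip_width: 0.0266
grasp_force: 30.0
```

Emit:
{"method": "apply_moves", "body": {
  "moves": [
    [0.02,0,0,0,0,0,0],
    [0.045,0,0,0,0,0,0],
    [0.07,0,0,0,0,0,0],
    [0.095,0,0,0,0,0,0],
    [0.12,0,0,0,0,0,0],
    [0.145,0,0,0,0,0,0],
    [0.17,0,0,0,0,0,0],
    [0.195,0,0,0,0,0,0],
    [0.22,0,0,0,0,0,0],
    [0.23,0,0,0,0,0,0],
    [0.23,0,0,0,0,0,0]
  ]
}}

```text
time_s: 6.6
tool_pos: [0.5669, 0.034, 0.1715]
tool_rot: [180.0, -0.1, 76.5]
force: [3.2, -0.2, -3.7]
grip_width: 0.0269
grasp_force: 30.0
```

```bash
python3 - <<'E'
from h import *
save('wrist','w2.png')
E
```

```text
(no output)
```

View pics/w2.png

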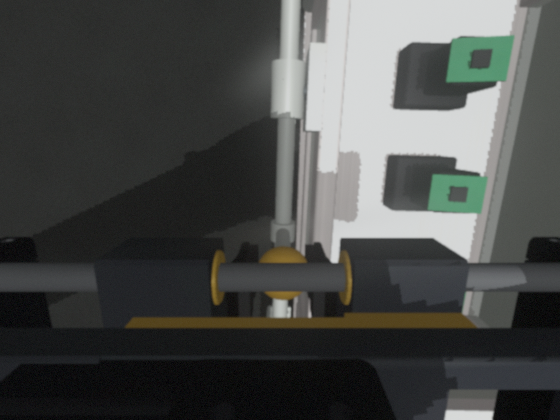

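Emit:
{"method": "apply_moves", "body": {
  "moves": [
    [0.004,-0.023,0,0,0,0.017,0],
    [0.008,-0.047,0,0,0,0.033,0],
    [0.013,-0.07,0,0,0,0.05,0],
    [0.018,-0.094,0,0,0,0.067,0],
    [0.025,-0.117,0,0,0,0.083,0],
    [0.031,-0.14,0,0,0,0.1,0],
    [0.039,-0.163,0,0,0,0.117,0],
    [0.047,-0.185,0,0,0,0.133,0],
    [0.055,-0.208,0,0,0,0.15,0],
    [0.064,-0.23,0,0,0,0.167,0],
    [0.074,-0.252,0,0,0,0.183,0],
    [0.083,-0.273,0,0,0,0.2,0],
    [0.092,-0.29,0,0,0,0.213,0],
    [0.1,-0.307,0,0,0,0.227,0],
    [0.1,-0.307,0,0,0,0.227,0],
    [0.1,-0.307,0,0,0,0.227,0],
    [0.1,-0.307,0,0,0,0.227,0]
  ]
}}

```text
time_s: 8.35
tool_pos: [0.5117, 0.0667, 0.1715]
tool_rot: [180.0, 0.0, 57.0]
force: [2.4, -1.2, -3.3]
grip_width: 0.0263
grasp_force: 30.0
```

```bash
python3 - <<'E'
from h import *
a=save('scene','s3.png');b=save('top','t3.png')
c=[cv2.resize(a[150:330,150:380],(510,400))[:,:,::-1],cv2.resize(b[60:240,180:310+110],(290*1,218))[:,:,::-1]]
o=np.zeros((400,800,3),np.uint8);o[:,:510]=c[0];o[:218,510:]=c[1];cv2.imwrite('pics/m3.png',o)
s=env.get_obs();print(s['time_s'],s['tool_pos'],s['force'],s['grasp_force'],s['grip_width'])
E
```

```text
8.45 [0.51166788 0.0667154  0.17148751] [ 2.72733397 -2.11950022 -2.62561215] 29.9993696808815 0.026412339892372787
```

View pics/m3.png

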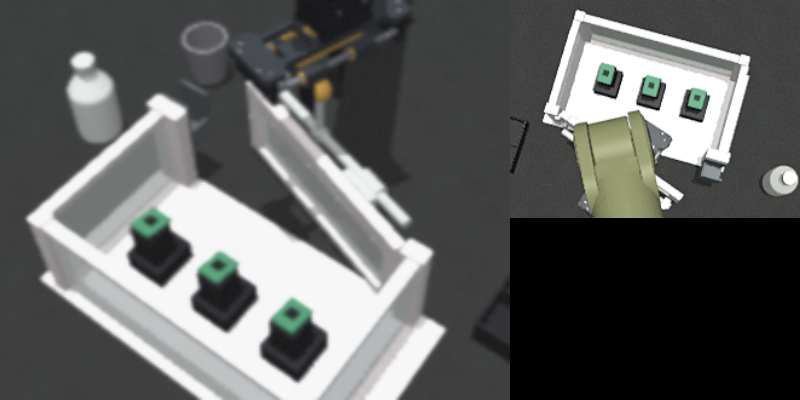

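The gate stands ajar at about 0.34 rad. The bolt is drawn, the knob is gripped at 30 N, and the bottle and cup are undisturbed.

```bash
python3 -c "
from cell import env
print(env.sign_off())"
```

```text
the job is handed in; nothing more can be done
None
```

The job is handed in, with no verdict shown: I lifted the bolt, drew it about 46 mm and swung the gate open about 0.34 rad (free edge about 100 mm out), and the fingers still grip the knob at 30 N.

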